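Fit the tube head on a bench mixer's keyed spindle

ROBOT

A 6-joint arm with a two-finger parallel gripper is mounted at the origin on the work surface. World frame = base frame: x ahead of the robot, y to its left, z up, the work surface at z = 0. Lengths are in m, angles in rad, forces in N, time in s.
With the tool pointing down it reaches from about 0.35 to 0.95 m from the base axis. Payload 17.4 kg.
Tool frame: the origin (TCP) lies at the very end of the fingers, on their centre line; the grasp point (between the pads) lies 19 mm behind it; y points along the fingers, x is the direction in which the jaws open and shut, and the axes are right-handed (so a half turn about y gives the same grasp; the last joint's range is limited). The gripper opens to 93 mm and grips with 3 to 60 N. Pads are 15 mm wide; open, the fingers measure 128 mm over their backs; the gripper's body (75 mm by 188 mm) begins 65 mm behind the grasp point.
Start: joints at [1.23, 0.116, 1.442, -0, 1.584, -0.038], TCP at [0.201, 0.644, 0.219] pointing down, gripper open.
Joint ranges: [-2.83, 2.83], [-0.83, 2.19], [0.07, 2.5], [-1.14, 4.28], [0.01, 3], [-2.97, 2.97]. Speed limits (rad/s): [1.89, 1.89, 2.22, 3.14, 3.14, 3.14].

INTERFACE

Orientations are given as a rotation vector (axis times angle).
In Python, from cell import telemetry, snapshot, camera_params, hand_in gives the robot as it stands. The module is installed in compiled form; this text tells all that it offers.
- The arm moves only by the tool arm_command, never from a script. Its argument "moves" is a list of rows, each a list of 7 numbers: the shift along the tool's x, y, z in m, then the turn, a rotation vector about the tool's x, y, z in rad, then the closure, from 0 (fully open) to 1 (shut). A call has 1 to 20 rows; each row shifts and turns the commanded pose from where the row before left it, along the tool's axes as they then stand; what a row does not reach is not made up. A row lasts 1/8 s, in which the tool goes at most 62.5 mm and 10.7 degrees, less where a joint would pass 70% of its speed; a pose out of reach is approached as far as the arm can. A call with a gripper value outside its range is refused whole. The fingers move at their own pace and stop on an object; the grip force is fixed at half the most. Time passes only in rows, so rows that do not move let the fingers close. It gives the time, the measured TCP pose, the force and the opening at its end, in the units of the state.
- telemetry.observe(): the state, without advancing time (a new reading comes with each control period).
- snapshot(name): name is "scene" or "top" or "wrist"; returns the picture (480x640x3 uint8, red, green, blue); there is no depth.
- camera_params(name): a dict with "fx", "fy", "cx", "cy" (pixels), "pose" (4x4, takes a point from camera to world coordinates); the wrist camera has in their place "tool_from_camera" (4x4, takes a point from camera to tool coordinates, whose origin is the TCP and whose axes are the tool frame's). Camera axes: x right, y up, looking along -z (the intrinsics and any distortion apply to the point x, -y, -z); pixel columns grow to the right and rows downward; lengths in m; the calibration is good to about 2 mm. The wrist camera is an equidistant fisheye: a pixel r from the principal point sees the ray r / f radians off the axis. A picture is of the moment at which its call begins: read the wrist's pose just before it. camera_params takes no time and is no camera call.
- hand_in(): hands the job in, once; it reports no verdict.
The state is a dict: "time_s": time; "q": joint angles; "dq": joint speeds; "effort": joint torques, N m; "eef_pos": TCP position; "tcp_rot": TCP orientation; "ft_force": force on the tool from outside, world axes, zero at the start; "wrist_torque": the same for the moment, N m; "gripper_width": finger opening in m.
Only numpy, scipy, OpenCV 4.12 (cv2) and the standard library are available. Lean on these libraries where they do the work, as an engineer would, in place of code of your own. Each camera call takes 0.05 s, during which the arm holds its last target.

TASK

Get the bench mixer ready: turn the spindle guard anticlockwise until its lugs come free, lift it off and stand it upright in the steel tray. Then fit the tube head on the spindle and turn it until its keyway drops over the key, so that it sits fully home on the mixer and is let go. Do not knock over the jar, the beaker or the amber bottle.

Things in the scene. Friction and masses are not known exactly. Their poses are not given: they have to be found in the camera images.
- unit: Bench mixer drive: white housing 150 x 150 mm, 80 mm high, fixed to the bench. Origin: centre of its underside; its front (dark display, grey knob) faces its -x. On top, centred: a round aluminium bayonet collar (82 mm outside, 57 mm inside, 11 mm high) round the steel spindle. Slots in the collar at its +x and -x sides let the guard's lugs rise.
- unit_deck (a point): Centre of the drive's top face, on the spindle's axis, 80 mm above the bench. At the foot of the spindle stands one key, 6 mm wide, 18 mm high, out to 13 mm from the axis. It points anywhere within 30 degrees either side of the drive's front (-x); its direction is not measured and the guard hides it at first.
- spindle_top (a point): Top of the spindle, 55 mm above the drive's top face. The spindle is upright, 16 mm in diameter, its top 5 mm tapered to 10 mm. A brake holds it; it yields only to about 0.5 N m.
- cap: Spindle guard: a grey plastic cap, a tube 54 mm in diameter and 65 mm high, closed on top, hollow below, carrying a grip bar; 94 mm high in all, 0.12 kg. Origin: centre of its underside. Starts locked on the drive: its x axis (along the bar) is 30 to 60 degrees clockwise, seen from above, of the drive's x axis.
- cap_bar (a point): Middle of the guard's grip bar, 79 mm above the guard's underside. The bar is 50 mm long (guard's x), 12 mm thick (guard's y), 30 mm high (from 64 to 94 mm above the underside).
- cap_foot (a point): Centre of the guard's underside. Two lugs here, at the guard's +x and -x, 12 mm wide, 5 mm high, out to 33 mm. Turned anticlockwise the guard meets a stop a few degrees after its x axis lines up with the drive's x axis; at the stop or within 8 degrees of lined up it lifts straight off. It must rise 56 mm to clear the spindle.
- head: Aluminium tube head, 70 mm high, about 0.4 kg: a round hub 44 mm in diameter over its whole height, with a disc 100 mm in diameter from 20 to 30 mm above the underside. Origin: centre of its underside; its x axis points to the keyway. Starts standing on the bench, keyway roughly towards the robot.
- head_boss (a point): On the head's axis, 55 mm above its underside: the height to grip the hub, of which 40 mm stand above the disc.
- head_bore (a point): Centre of the head's underside, on the bore: 18 mm in diameter, right through, with one keyway 8 mm wide, out to 15 mm from the axis, over the whole height, towards the head's x. On the spindle the head first rests on top of the key, 18 mm above the drive's top face; with keyway over key (within about 5 degrees) it drops onto that face.
- tray: Open steel tray 140 x 140 mm, 20 mm high, walls 4 mm, fixed on the bench. Origin: centre of its underside.
- tray_in (a point): Centre of the tray's inner floor.
- jar: Clear glass jar with blue cap, 64 mm in diameter, 110 mm high. Origin: centre of its underside. Leave standing.
- beaker: Small glass beaker, 64 mm in diameter, 85 mm high. Origin: centre of its underside. Leave standing.
- reagent: Amber glass bottle with blue cap, 72 mm in diameter, 140 mm high. Origin: centre of its underside. Leave standing.
Mind the look-alikes: they are no part of the job. What is shaped like the cap but red is not meant.

How it is judged:
By the outcome, as a careful person would: the job done as asked, in the order asked, and still so for the second after the job is handed in, with the robot touching nothing.
It also fails if it takes over 72 s, if anything falls off the work surface, if the arm or the gripper's body presses on something with over 40 N, if the wrist force passes 120 N, or if a joint passes its speed limit or range.

## Working session

There is one attempt and no reset: what is moved stays moved. The work goes in short steps, Python scripts to look and compute and a tool call to move; the robot and the scene stay as the last step left them, time stands still between calls to the robot, and variables do not carry over. Pictures are saved under pics/ and viewed, and the job is handed in when it is done.

Besides the shell and the picture viewer there is one more tool, called by a JSON object that holds its "fn" and its "kwargs", one argument or row to a line. arm_command: Moves the arm, as the interface text tells. Its arguments: {"type":"object","properties":{"moves":{"type":"array","items":{"type":"array","items":{"type":"number"}}}},"required":["moves"]}

```bash
mkdir -p pics; ls
python3 - <<'E'
from cell import telemetry, snapshot, camera_params
import cv2, numpy as np
s=telemetry.observe()
for k,v in s.items(): print(k,np.round(v,4))
for n in ["scene","top","wrist"]:
    im=snapshot(n); cv2.imwrite(f"pics/{n}0.png",im[:,:,::-1])
    p=camera_params(n); print(n,{k:np.round(v,4).tolist() for k,v in p.items()})
E
```

```text
pics
time_s 0.0
q [ 1.2302  0.1165  1.4423 -0.      1.584  -0.0378]
dq [ 0.0005  0.0004 -0.0009 -0.0003 -0.0003 -0.0011]
effort [-3.00000e-04 -7.21249e+01 -6.22630e+01  7.79000e-02  2.37000e-02
 -1.00000e-04]
eef_pos [0.2012 0.6441 0.2179]
tcp_rot [-1.3381 -0.9826  0.9842]
ft_force [-0.5383 -0.3072  0.852 ]
wrist_torque [-0.0163  0.0271  0.0105]
gripper_width 0.0928
scene {'fx': 533.0267, 'fy': 533.0267, 'cx': 329.3806, 'cy': 229.2123, 'pose': [[-0.6672, -0.5309, 0.5224, 1.124], [0.7446, -0.4581, 0.4855, 0.4932], [-0.0185, 0.713, 0.701, 0.8276], [0.0, 0.0, 0.0, 1.0]]}
top {'fx': 465.6893, 'fy': 465.6893, 'cx': 318.142, 'cy': 239.0907, 'pose': [[0.0157, 0.9919, -0.1259, 0.4724], [-0.9998, 0.0146, -0.0097, 0.0123], [-0.0077, 0.126, 0.992, 1.099], [0.0, 0.0, 0.0, 1.0]]}
wrist {'fx': 371.6483, 'fy': 371.6483, 'cx': 323.4246, 'cy': 242.0311, 'tool_from_camera': [[1.0, -0.0007, 0.0014, -0.0003], [0.0015, 0.2835, -0.959, -0.1651], [0.0003, 0.959, 0.2835, 0.0779], [0.0, 0.0, 0.0, 1.0]]}
```

View pics/scene0.png

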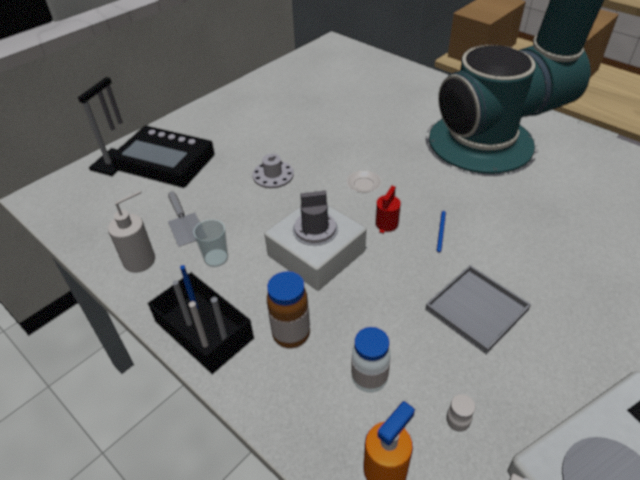

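View pics/top0.png

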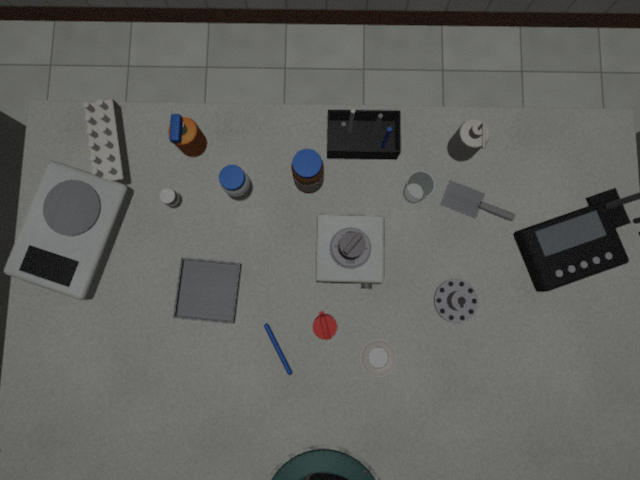

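View pics/wrist0.png

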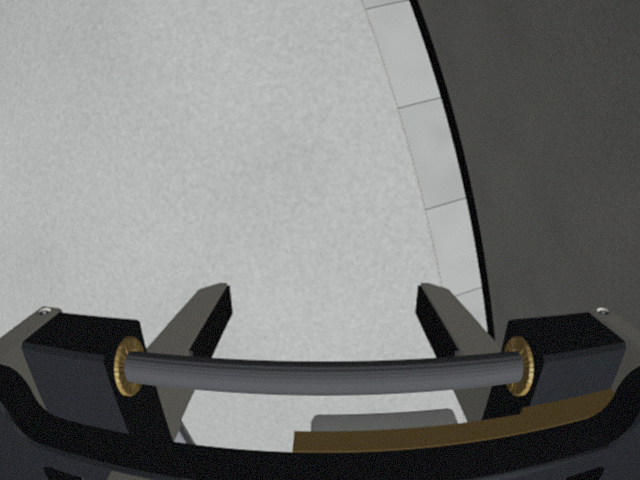

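Top view: the drive is at (350,248) with the grey guard on it at (350,245). The head is at (457,300), the tray at (208,290), the jar at (235,182), the amber bottle at (308,170) and the beaker at (418,187). Look-alikes for the guard: the red cap at (325,325), and the small white cap at (170,197). For the head: the scale disc at (71,207) and the white lid at (378,357). I choose the grey guard and the 100 mm drilled disc with the hub.

```bash
cat > h.py <<'E'
from cell import telemetry, snapshot, camera_params
import cv2, numpy as np
from scipy.spatial.transform import Rotation as R
P={n:camera_params(n) for n in ["scene","top","wrist"]}
def cam(n,s=None):
    p=P[n]
    if n!="wrist": return p["pose"]
    s=s or telemetry.observe()
    T=np.eye(4);T[:3,:3]=R.from_rotvec(s["tcp_rot"]).as_matrix();T[:3,3]=s["eef_pos"]
    return T@p["tool_from_camera"]
def ray(n,u,v,s=None):
    p=P[n];T=cam(n,s)
    x=(u-p["cx"])/p["fx"];y=(v-p["cy"])/p["fy"]
    if n=="wrist":
        r=np.hypot(x,y); d=np.array([np.sin(r)*x/max(r,1e-9),-np.sin(r)*y/max(r,1e-9),-np.cos(r)])
    else: d=np.array([x,-y,-1.])
    return T[:3,3],T[:3,:3]@d
def onz(n,u,v,z,s=None):
    o,d=ray(n,u,v,s); return o+d*(z-o[2])/d[2]
def proj(n,X,s=None):
    p=P[n];T=cam(n,s);c=T[:3,:3].T@(np.array(X)-T[:3,3])
    if n=="wrist":
        th=np.arctan2(np.hypot(c[0],c[1]),-c[2]);a=np.hypot(c[0],c[1])
        return p["cx"]+p["fx"]*th*c[0]/a, p["cy"]-p["fy"]*th*c[1]/a
    return p["cx"]-p["fx"]*c[0]/c[2], p["cy"]+p["fy"]*c[1]/c[2]
def crop(im,u0,v0,u1,v1,k,name):
    c=cv2.resize(im[v0:v1,u0:u1],None,fx=k,fy=k,interpolation=cv2.INTER_CUBIC)
    c=cv2.convertScaleAbs(c,alpha=1.4); cv2.imwrite("pics/"+name,c)
E
python3 - <<'E'
from h import *
t=cv2.imread("pics/top0.png"); s=cv2.imread("pics/scene0.png")
crop(t,300,200,500,350,4,"ta.png"); crop(s,240,140,400,290,5,"sa.png"); 
crop(t,165,250,250,330,7,"tt.png")
print([np.round(onz("top",*p),3) for p in [(350,243,.174),(457,299,.07),(457,301,.03),(208,291,.0),(325,325,0),(378,357,0),(235,180,.11),(308,162,.14),(418,187,0)]])
E
```

```text
[array([ 0.583, -0.042,  0.174]), array([ 0.475, -0.283,  0.07 ]), array([ 0.471, -0.295,  0.03 ]), array([0.485, 0.28 , 0.   ]), array([0.411, 0.004, 0.   ]), array([ 0.34 , -0.119,  0.   ]), array([0.725, 0.205, 0.11 ]), array([0.759, 0.046, 0.14 ]), array([ 0.742, -0.216,  0.   ])]
```

View pics/ta.png

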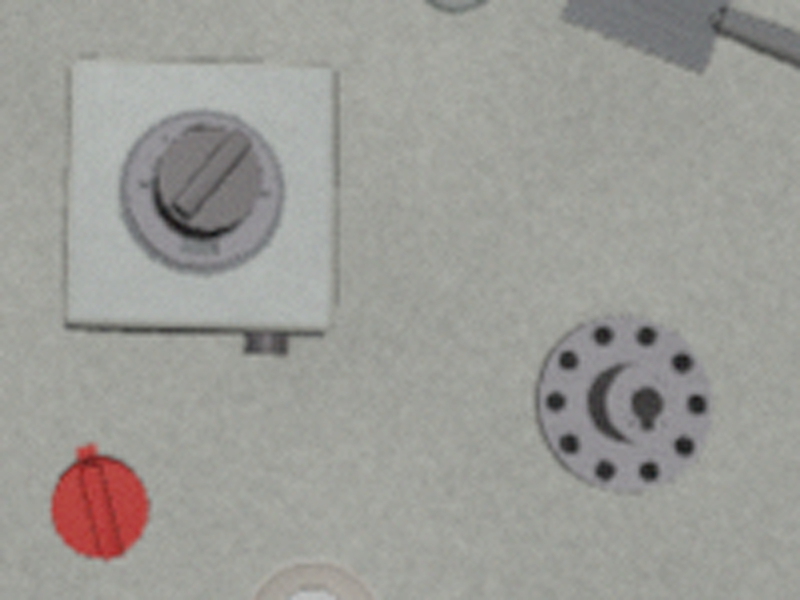

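View pics/sa.png

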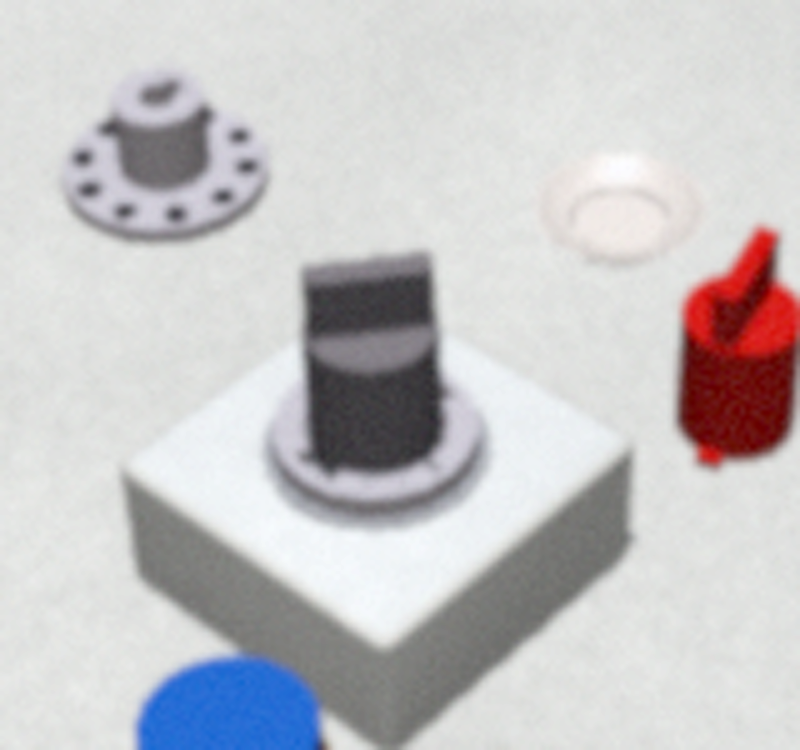

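View pics/tt.png

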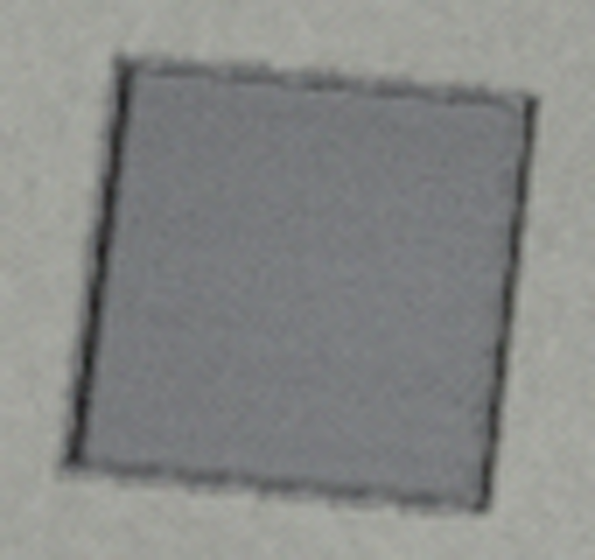

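Run:
```python
from h import *
f=lambda u,v,z:onz("top",300+u/4,200+v/4,z)
c=[f(*p,.08) for p in [(72,62),(338,68),(328,330),(66,326)]]
print("drive",np.round(c,4),np.mean(c,0),[np.linalg.norm(c[i]-c[i-1]) for i in range(4)])
for i,j in [(2,1),(3,0)]: d=c[j]-c[i];print("yaw x",np.degrees(np.arctan2(d[1],d[0])))
for i,j in [(1,0),(2,3)]: d=c[j]-c[i];print("yaw y",np.degrees(np.arctan2(d[1],d[0]))-90)
print("collar",f(202,191,.091),"r",np.linalg.norm(f(121,191,.091)-f(284,191,.091))/2)
a,b=f(180,213,.174),f(246,138,.174);d=b-a;print("bar",a,b,(a+b)/2,np.linalg.norm(d[:2]),np.degrees(np.arctan2(d[1],d[0])))
print("disc",f(625,403,.03),np.linalg.norm(f(537,403,.03)-f(713,403,.03)))
print("bore",f(647,402,.07),f(647,425,.07))
g=lambda u,v,z:onz("scene",240+u/5,140+v/5,z)
print("scene: bore",g(160,95,.07),"hub top",g(160,97,.07))
a,b=g(303,273,.174),g(431,262,.174);print("bar",a,b,(a+b)/2, np.degrees(np.arctan2(*(a-b)[1::-1])))
c=[g(*p,.08) for p in [(124,470),(632,445),(387,645)]];print(np.round(c,4),"centre",(c[0]+c[1])/2)
h=lambda u,v:onz("top",165+u/7,250+v/7,.02)
c=[h(*p) for p in [(118,60),(536,97),(486,510),(68,465)]];print("tray",np.round(c,4),np.mean(c,0),[np.linalg.norm(c[i]-c[i-1]) for i in range(4)])
s=telemetry.observe();print(R.from_rotvec(s["tcp_rot"]).as_matrix().round(3))
```

```text
drive [[ 0.6545  0.0234  0.08  ]
 [ 0.6533 -0.1241  0.08  ]
 [ 0.5085 -0.1183  0.08  ]
 [ 0.5085  0.0244  0.08  ]] [ 0.58120636 -0.04865964  0.08      ] [np.float64(0.14605146211354036), np.float64(0.14745981841967207), np.float64(0.14486959442702316), np.float64(0.14266591248615046)]
yaw x -2.2810108572071988
yaw x -0.3834518432152643
yaw y -0.4925265860145487
yaw y 0.010363745638414912
collar [ 0.58240598 -0.04856084  0.091     ] r 0.044306911340172984
bar [ 0.56216172 -0.03266513  0.174     ] [ 0.60037408 -0.0653867   0.174     ] [ 0.5812679  -0.04902591  0.174     ] 0.0503079044123853 -40.573726461628816
disc [ 0.47159474 -0.29305036  0.03      ] 0.09968295463945448
bore [ 0.47235701 -0.29362803  0.07      ] [ 0.45991064 -0.29334068  0.07      ]
scene: bore [ 0.47227486 -0.2906237   0.07      ] hub top [ 0.47334912 -0.28950116  0.07      ]
bar [ 0.60321805 -0.06219369  0.174     ] [ 0.5672331  -0.02997019  0.174     ] [ 0.58522557 -0.04608194  0.174     ] -41.84353999089921
[[ 0.6609 -0.1128  0.08  ]
 [ 0.5181  0.031   0.08  ]
 [ 0.6601  0.029   0.08  ]] centre [ 0.58948993 -0.04090933  0.08      ]
tray [[0.559  0.3394 0.02  ]
 [0.5488 0.1998 0.02  ]
 [0.4135 0.2112 0.02  ]
 [0.4258 0.3489 0.02  ]] [0.48676842 0.27481936 0.02      ] [np.float64(0.13350514035557318), np.float64(0.14004120277828047), np.float64(0.13575501080848787), np.float64(0.13819700269308277)]
[[ 0.298 -0.    -0.955]
 [ 0.955 -0.001  0.298]
 [-0.001 -1.     0.   ]]
```

Checks: drive sides measure 143–147 mm against 150, and the bar 50.3 mm against 50. The head disc measures 99.7 mm against 100. The guard is the grey cap at about (0.583,-0.048), with its bar at about -41°. I'll move above it for a closer look.

{"fn": "arm_command", "kwargs": {
  "moves": [
    [-0.034, -0.004, -0.0357, 0, 0, 0, 0],
    [-0.034, -0.004, -0.0357, 0, 0, 0, 0],
    [-0.034, -0.004, -0.0357, 0, 0, 0, 0],
    [-0.034, -0.004, -0.0357, 0, 0, 0, 0],
    [-0.034, -0.004, -0.0357, 0, 0, 0, 0],
    [-0.034, -0.004, -0.0357, 0, 0, 0, 0],
    [-0.034, -0.004, -0.0357, 0, 0, 0, 0],
    [-0.034, -0.004, -0.0357, 0, 0, 0, 0],
    [-0.034, -0.004, -0.0357, 0, 0, 0, 0],
    [-0.034, -0.004, -0.0357, 0, 0, 0, 0],
    [-0.034, -0.004, -0.0357, 0, 0, 0, 0],
    [-0.034, -0.004, -0.0357, 0, 0, 0, 0],
    [-0.034, -0.004, -0.0357, 0, 0, 0, 0],
    [-0.034, -0.004, -0.0357, 0, 0, 0, 0],
    [-0.034, -0.004, -0.0357, 0, 0, 0, 0],
    [-0.034, -0.004, -0.0357, 0, 0, 0, 0],
    [0, 0, 0, 0, 0.138, 0, 0],
    [0, 0, 0, 0, 0.138, 0, 0],
    [0, 0, 0, 0, 0.138, 0, 0],
    [0, 0, 0, 0, 0, 0, 0]
  ]
}}

```text
time_s: 2.65
eef_pos: [0.5842, -0.0453, 0.2824]
tcp_rot: [-1.466, -0.667, 0.668]
ft_force: [-1.3, -0.3, 0.2]
gripper_width: 0.0927
```

```bash
cat >> h.py <<'E'
def st():
    s=telemetry.observe();M=R.from_rotvec(s["tcp_rot"]).as_matrix()
    print("t",round(s["time_s"],2),"p",np.round(s["eef_pos"],4),"yaw",round(np.degrees(np.arctan2(M[1,0],M[0,0])),2),"down",np.round(M[:,1],3),"F",np.round(s["ft_force"],1),"T",np.round(s["wrist_torque"],2),"w",round(s["gripper_width"],4),"q",np.round(s["q"],2))
    return s
def delta(target,yaw=None):
    s=st();M=R.from_rotvec(s["tcp_rot"]).as_matrix()
    d=M.T@(np.array(target)-s["eef_pos"]);print("tool delta",np.round(d,4))
    if yaw is not None:
        y=np.degrees(np.arctan2(M[1,0],M[0,0])); e=(yaw-y+180)%360-180; print("turn about y (rad)",round(-np.radians(e),4))
        D=np.column_stack([[np.cos(np.radians(yaw)),np.sin(np.radians(yaw)),0],[0,0,-1],[-np.sin(np.radians(yaw)),np.cos(np.radians(yaw)),0]])
        print("full rotvec",R.from_matrix(M.T@D).as_rotvec().round(4))
E
python3 - <<'E'
from h import *
s=st()
im=snapshot("wrist")[:,:,::-1].copy();cv2.imwrite("pics/w1.png",im)
E
```

```text
t 2.65 p [ 0.5842 -0.0453  0.2824] yaw 48.97 down [-0.  0. -1.] F [-1.3 -0.3  0.2] T [-0.06 -0.01  0.03] w 0.0927 q [-0.12 -0.09  1.54 -0.    1.68 -0.98]
```

View pics/w1.png

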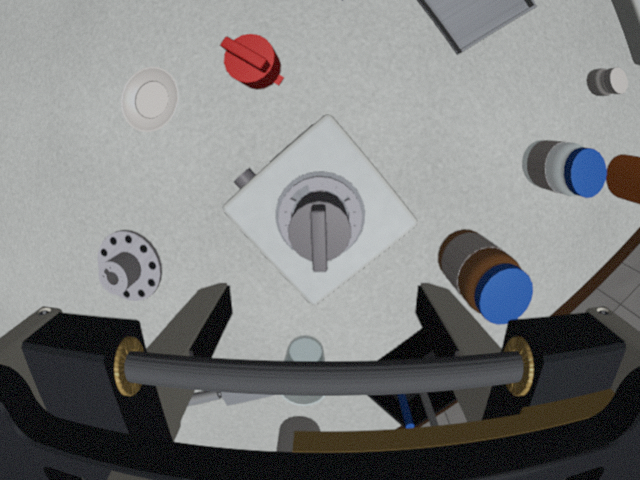

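Wrist view: the grey guard's bar runs from (318,206) to (319,270), and the collar centre is near (320,214). The drive corners are at (327,115), (223,207), (315,304) and (416,217).

Run:
```python
from h import *
im=cv2.imread("pics/w1.png"); crop(im,215,105,425,310,3,"w1c.png"); 
s=telemetry.observe()
c=[onz("wrist",*p,.08,s) for p in [(327,115),(223,207),(315,304),(416,217)]]
print(np.round(c,4),np.mean(c,0),[np.linalg.norm(c[i]-c[i-1]) for i in range(4)])
for i,j in [(0,3),(1,2),(0,1),(3,2)]:
    d=c[j]-c[i];print(np.degrees(np.arctan2(d[1],d[0])))
a,b=onz("wrist",318,206,.174,s),onz("wrist",319.5,270,.174,s);d=b-a;print("bar",(a+b)/2,np.linalg.norm(d),np.degrees(np.arctan2(d[1],d[0])))
print("collar",(onz("wrist",276,213,.091,s)+onz("wrist",364,213,.091,s))/2,np.linalg.norm(onz("wrist",276,213,.091,s)-onz("wrist",364,213,.091,s)), onz("wrist",320,214,.091,s))
```

```text
[[ 0.5124  0.0211  0.08  ]
 [ 0.5112 -0.1195  0.08  ]
 [ 0.655  -0.1191  0.08  ]
 [ 0.6496  0.0243  0.08  ]] [ 0.58205914 -0.04831851  0.08      ] [np.float64(0.1372464787734621), np.float64(0.1405446316338496), np.float64(0.14376890583417637), np.float64(0.14346981126363384)]
1.332619435718058
0.14390781092515106
-90.49450466121645
-87.86449673703166
bar [ 0.58221374 -0.0484556   0.174     ] 0.05109098961668307 -39.78279518220692
collar [ 0.58023361 -0.04670561  0.091     ] 0.08664442312593464 [ 0.58113044 -0.04741171  0.091     ]
```

View pics/w1c.png

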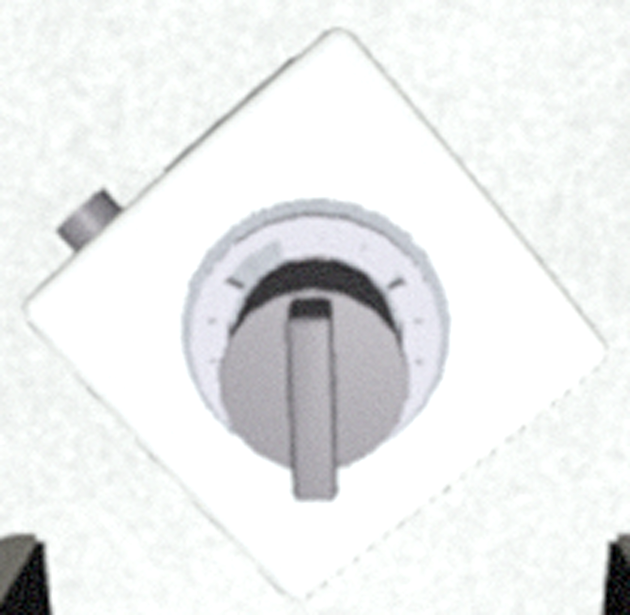

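```bash
python3 -c "
from h import *
delta([.582,-.0484,.15],49.6)"
```

```text
t 2.7 p [ 0.5842 -0.0453  0.2825] yaw 49.11 down [-0.  0. -1.] F [-0.9  0.4  0.1] T [-0.01 -0.04  0.01] w 0.0926 q [-0.12 -0.09  1.54  0.    1.68 -0.98]
tool delta [-0.0038  0.1325 -0.0004]
turn about y (rad) -0.0086
full rotvec [-0.0002 -0.0086 -0.0001]
```

{"fn": "arm_command", "kwargs": {
  "moves": [
    [-0.0038, 0.03, -0.0004, 0, -0.009, 0, 0],
    [0, 0.03, 0, 0, 0, 0, 0],
    [0, 0.03, 0, 0, 0, 0, 0],
    [0, 0.025, 0, 0, 0, 0, 0.3],
    [0, 0.017, 0, 0, 0, 0, 0.5],
    [0, 0, 0, 0, 0, 0, 0.7],
    [0, 0, 0, 0, 0, 0, 1],
    [0, 0, 0, 0, 0, 0, 1],
    [0, 0, 0, 0, 0, 0, 1],
    [0, 0, 0, 0, 0, 0, 1],
    [0, 0, 0, 0, 0, 0, 1]
  ]
}}

```text
time_s: 4.08
eef_pos: [0.5821, -0.0484, 0.1507]
tcp_rot: [-1.464, -0.674, 0.674]
ft_force: [-1.1, 0.1, -0.1]
gripper_width: 0.0175
```

```bash
python3 -c "
from h import *
st()"
```

```text
t 4.08 p [ 0.5821 -0.0484  0.1507] yaw 49.45 down [ 0. -0. -1.] F [-1.1  0.1 -0.1] T [-0.04 -0.03  0.03] w 0.0175 q [-0.13 -0.06  1.73 -0.    1.47 -0.99]
```

Still closing. I'll let it finish and then start the turn.

{"fn": "arm_command", "kwargs": {
  "moves": [
    [0, 0, 0, 0, 0, 0, 1],
    [0, 0, 0, 0, 0, 0, 1],
    [0, 0, 0, 0, 0, 0, 1]
  ]
}}

```text
time_s: 4.45
eef_pos: [0.5821, -0.0484, 0.1507]
tcp_rot: [-1.464, -0.674, 0.674]
ft_force: [0.0, 0.2, 0.6]
gripper_width: 0.0118
```

{"fn": "arm_command", "kwargs": {
  "moves": [
    [0, 0, 0, 0, -0.1, 0, 1],
    [0, 0, 0, 0, -0.1, 0, 1],
    [0, 0, 0, 0, -0.1, 0, 1],
    [0, 0, 0, 0, -0.1, 0, 1],
    [0, 0, 0, 0, -0.1, 0, 1],
    [0, 0, 0, 0, -0.1, 0, 1],
    [0, 0, 0, 0, -0.05, 0, 1],
    [0, 0, 0, 0, 0, 0, 1]
  ]
}}

```text
time_s: 5.45
eef_pos: [0.5821, -0.0484, 0.1507]
tcp_rot: [-1.236, -1.166, 1.166]
ft_force: [-0.6, 0.4, 1.2]
gripper_width: 0.0116
```

```bash
python3 -c "
from h import *
st()"
```

```text
t 5.45 p [ 0.5821 -0.0484  0.1507] yaw 86.67 down [ 0. -0. -1.] F [-0.6  0.4  1.2] T [ 0.03 -0.01  0.04] w 0.0116 q [-0.13 -0.06  1.73 -0.    1.47 -1.64]
```

{"fn": "arm_command", "kwargs": {
  "moves": [
    [0, 0, 0, 0, -0.035, 0, 1],
    [0, 0, 0, 0, -0.035, 0, 1],
    [0, 0, 0, 0, 0, 0, 1]
  ]
}}

```text
time_s: 5.82
eef_pos: [0.5822, -0.0486, 0.1507]
tcp_rot: [-1.204, -1.218, 1.219]
ft_force: [1.3, -3.8, 1.0]
gripper_width: 0.012
```

```bash
python3 -c "
from h import *
st()"
```

```text
t 5.83 p [ 0.5822 -0.0486  0.1507] yaw 90.72 down [ 0. -0. -1.] F [ 1.3 -3.8  1. ] T [-0.52 -0.11 -0.12] w 0.012 q [-0.13 -0.06  1.73 -0.    1.47 -1.71]
```

{"fn": "arm_command", "kwargs": {
  "moves": [
    [0, 0, 0, 0, -0.02, 0, 1],
    [0, -0.004, 0, 0, 0, 0, 1],
    [0, -0.006, 0, 0, 0, 0, 1]
  ]
}}

```text
time_s: 6.2
eef_pos: [0.5818, -0.0486, 0.1604]
tcp_rot: [-1.193, -1.232, 1.233]
ft_force: [0.4, -3.1, -3.5]
gripper_width: 0.0119
```

```bash
python3 -c "
from h import *
st()"
```

```text
t 6.2 p [ 0.5818 -0.0486  0.1604] yaw 91.83 down [-0.001 -0.    -1.   ] F [ 0.4 -3.1 -3.5] T [-0.99  0.04 -0.15] w 0.0119 q [-0.13 -0.06  1.72 -0.    1.49 -1.73]
```

{"fn": "arm_command", "kwargs": {
  "moves": [
    [0, -0.01, 0, 0, 0, 0, 1],
    [0, -0.015, 0, 0, 0, 0, 1],
    [0, -0.02, 0, 0, 0, 0, 1],
    [0, -0.02, 0, 0, 0, 0, 1],
    [0, -0.025, 0, 0, 0, 0, 1],
    [0, -0.03, 0, 0, 0, 0, 1],
    [0, 0, 0, 0, 0, 0, 1]
  ]
}}

```text
time_s: 7.08
eef_pos: [0.5827, -0.0485, 0.284]
tcp_rot: [-1.197, -1.236, 1.231]
ft_force: [0.9, -0.5, -1.0]
gripper_width: 0.0117
```

```bash
python3 -c "
from h import *
st()
crop(snapshot('scene')[:,:,::-1],200,100,420,280,3.6,'s2.png')
delta([.4868,.2748,.25])"
```

```text
t 7.08 p [ 0.5827 -0.0485  0.284 ] yaw 91.84 down [ 0.004 -0.    -1.   ] F [ 0.9 -0.5 -1. ] T [ 0.03  0.04 -0.04] w 0.0117 q [-0.13 -0.09  1.55  0.    1.68 -1.73]
t 7.12 p [ 0.5824 -0.0484  0.2818] yaw 91.85 down [ 0.002 -0.    -1.   ] F [-0.2  0.4 -2.5] T [ 0.01  0.06 -0.05] w 0.0116 q [-0.13 -0.09  1.55  0.    1.68 -1.73]
tool delta [0.3261 0.0316 0.0851]
```

View pics/s2.png

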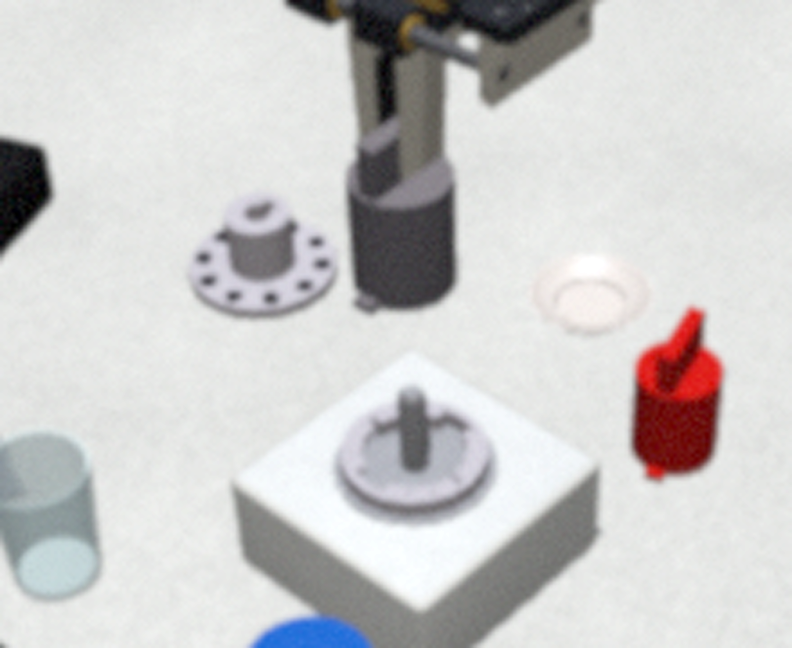

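The guard is off, and the scene view shows the bare spindle and the slots. Next, the tray.

{"fn": "arm_command", "kwargs": {
  "moves": [
    [0.02, 0, 0.005, 0, 0, 0, 1],
    [0.04, 0, 0.011, 0, 0, 0, 1],
    [0.048, 0, 0.0125, 0, 0, 0, 1],
    [0.048, 0, 0.0125, 0, 0, 0, 1],
    [0.048, 0, 0.0125, 0, 0, 0, 1],
    [0.048, 0.01, 0.0125, 0, 0, 0, 1],
    [0.044, 0.02, 0.011, 0, 0, 0, 1],
    [0.03, 0.03, 0.008, 0, 0, 0, 1],
    [0, 0.04, 0, 0, 0, 0, 1],
    [0, 0.04, 0, 0, 0, 0, 1],
    [0, 0.03, 0, 0, 0, 0, 1],
    [0, 0.015, 0, 0, 0, 0, 1],
    [0, 0, 0, 0, 0, 0, 1]
  ]
}}

```text
time_s: 8.75
eef_pos: [0.4859, 0.2748, 0.0949]
tcp_rot: [-1.193, -1.232, 1.234]
ft_force: [-0.0, 0.5, -1.8]
gripper_width: 0.012
```

```bash
python3 -c "
from h import *
delta([.4868,.2748,.0757])
crop(snapshot('scene')[:,:,::-1],380,190,580,370,4,'s3.png')"
```

```text
t 8.75 p [0.4859 0.2748 0.0949] yaw 91.86 down [-0.002 -0.001 -1.   ] F [-0.   0.5 -1.8] T [0.05 0.01 0.01] w 0.012 q [ 0.47 -0.08  1.84  0.    1.38 -1.13]
tool delta [-0.      0.0192 -0.001 ]
```

View pics/s3.png

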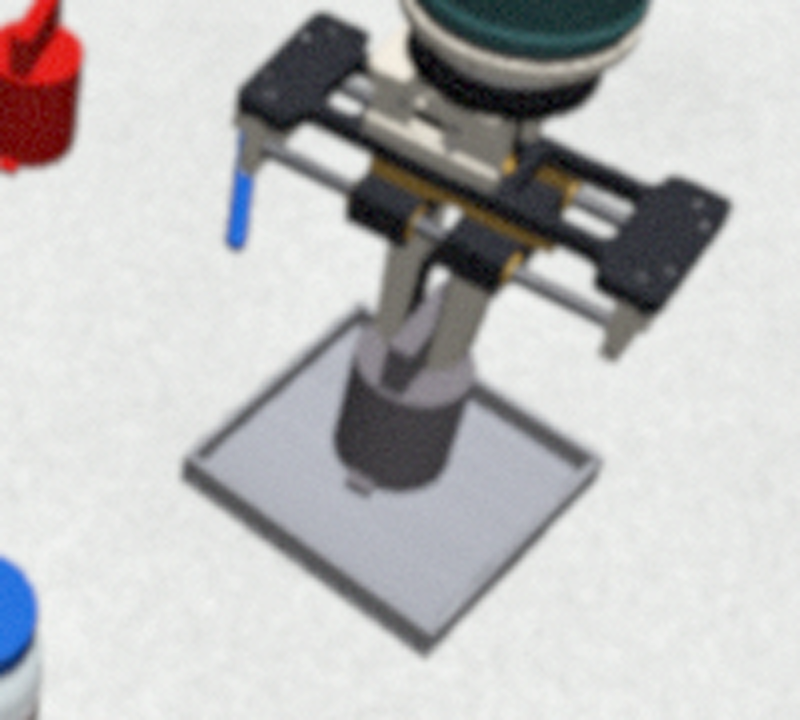

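The guard is upright over the middle of the tray. Lowering it slowly.

{"fn": "arm_command", "kwargs": {
  "moves": [
    [0, 0.01, 0, 0, 0, 0, 1],
    [0, 0.005, 0, 0, 0, 0, 1],
    [0, 0.002, 0, 0, 0, 0, 1],
    [0, 0, 0, 0, 0, 0, 1]
  ]
}}

```text
time_s: 9.3
eef_pos: [0.4867, 0.2747, 0.0787]
tcp_rot: [-1.194, -1.233, 1.233]
ft_force: [-0.2, -0.1, -1.4]
gripper_width: 0.0117
```

{"fn": "arm_command", "kwargs": {
  "moves": [
    [0, 0.002, 0, 0, 0, 0, 1],
    [0, 0, 0, 0, 0, 0, 1]
  ]
}}

```text
time_s: 9.55
eef_pos: [0.4866, 0.2747, 0.0766]
tcp_rot: [-1.194, -1.233, 1.233]
ft_force: [-0.0, -0.1, -1.0]
gripper_width: 0.0115
```

{"fn": "arm_command", "kwargs": {
  "moves": [
    [0, 0.0015, 0, 0, 0, 0, 1],
    [0, 0, 0, 0, 0, 0, 1]
  ]
}}

```text
time_s: 9.8
eef_pos: [0.4866, 0.2746, 0.075]
tcp_rot: [-1.194, -1.233, 1.233]
ft_force: [-0.3, 0.0, -0.9]
gripper_width: 0.0119
```

{"fn": "arm_command", "kwargs": {
  "moves": [
    [0, 0.0015, 0, 0, 0, 0, 1],
    [0, 0, 0, 0, 0, 0, 1]
  ]
}}

```text
time_s: 10.05
eef_pos: [0.4868, 0.2748, 0.0747]
tcp_rot: [-1.194, -1.233, 1.232]
ft_force: [-4.3, -2.3, 8.7]
gripper_width: 0.0118
```

Contact at 0.0747, so the underside is about 4 mm up, on the tray floor. Releasing and lifting.

{"fn": "arm_command", "kwargs": {
  "moves": [
    [0, -0.0008, 0, 0, 0, 0, 0.8],
    [0, 0, 0, 0, 0, 0, 0.6],
    [0, 0, 0, 0, 0, 0, 0.6],
    [0, 0, 0, 0, 0, 0, 0.6],
    [0, 0, 0, 0, 0, 0, 0.6],
    [0, -0.01, 0, 0, 0, 0, 0.6],
    [0, -0.025, 0, 0, 0, 0, 0],
    [0, -0.04, 0, 0, 0, 0, 0],
    [0, -0.05, 0, 0, 0, 0, 0],
    [0, -0.05, 0, 0, 0, 0, 0],
    [-0.03, -0.03, -0.008, 0, 0, 0, 0],
    [-0.048, 0, -0.0125, 0, 0, 0, 0],
    [-0.048, 0, -0.0125, 0, 0, 0, 0],
    [-0.05, 0, -0.013, 0, 0, 0, 0],
    [-0.05, 0, -0.013, 0, 0, 0, 0],
    [-0.05, 0, -0.013, 0, 0, 0, 0],
    [-0.05, 0, -0.013, 0, 0, 0, 0],
    [0, 0, 0, 0, 0, 0, 0],
    [0, 0, 0, 0, 0, 0, 0]
  ]
}}

```text
time_s: 12.42
eef_pos: [0.582, -0.0483, 0.2799]
tcp_rot: [-1.194, -1.233, 1.232]
ft_force: [-0.0, 0.1, 0.2]
gripper_width: 0.0927
```

```bash
python3 -c "
from h import *
s=st()
w=snapshot('wrist')[:,:,::-1];cv2.imwrite('pics/w4.png',w)
s=telemetry.observe();print(proj('wrist',[.582,-.0484,.08],s),proj('wrist',[.472,-.292,.07],s))
t=snapshot('top')[:,:,::-1];cv2.imwrite('pics/t4.png',t);crop(t,150,220,350,370,4,'t4c.png')
u,v=map(int,proj('wrist',[.582,-.0484,.08],s)); crop(w,u-70,v-60,u+70,v+60,5.5,'w4c.png'); print(u,v)"
```

```text
t 12.43 p [ 0.582  -0.0483  0.2799] yaw 91.82 down [ 0.  0. -1.] F [-0.   0.1  0.2] T [ 0.03 -0.01 -0.01] w 0.0927 q [-0.13 -0.09  1.55  0.    1.68 -1.73]
(np.float64(323.8287569352317), np.float64(213.6255580167184)) (np.float64(108.30119719740287), np.float64(112.15594120206416))
323 213
```

View pics/w4.png

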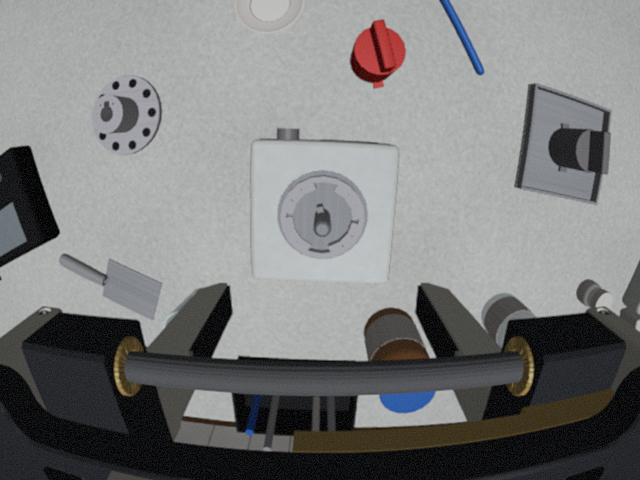

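View pics/w4c.png

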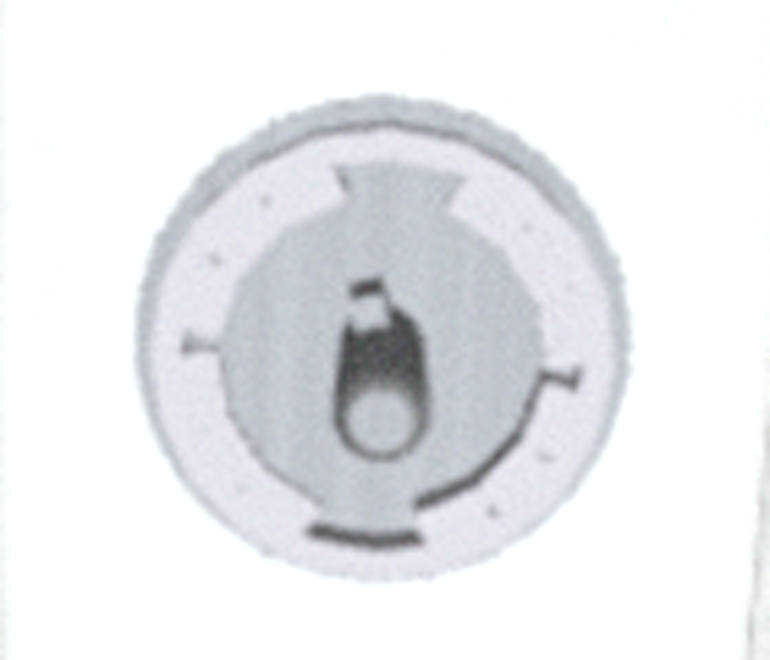

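View pics/t4c.png

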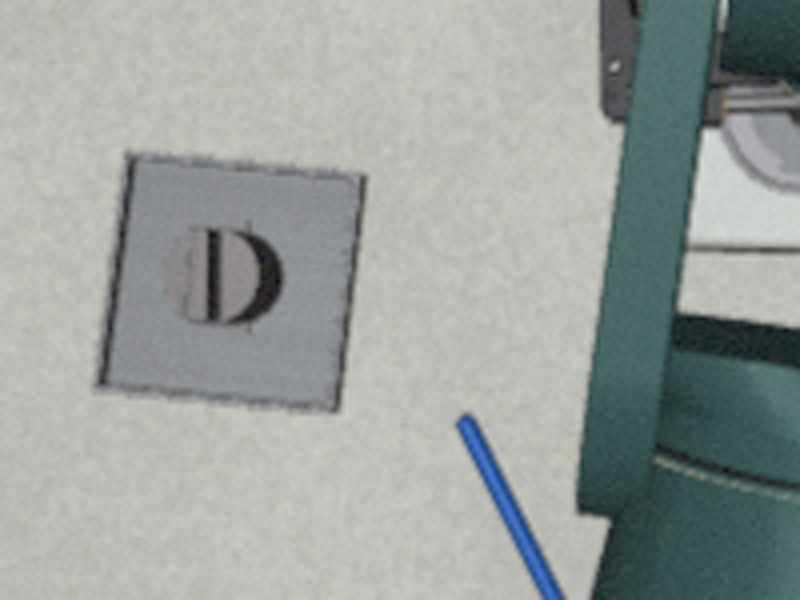

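The guard stands upright in the tray (dark bar at (213,275) in the top crop). In the wrist crop the key's top face has its outer edge near (367,296), and the spindle top is at (382,422).

```bash
python3 -c "
from h import *
s=telemetry.observe()
f=lambda u,v,z:onz('wrist',253+u/5.5,153+v/5.5,z,s)
sp=f(382,423,.135);print('spindle top',sp)
col=f(384,352,.091);print('collar',col, np.linalg.norm(f(150,340,.091)-f(616,355,.091)))
for ax in (sp,col):
  for p in [(366,296),(350,300),(383,292)]:
    k=f(*p,.098);d=(k-ax)[:2];print('key',np.round(k,4),np.linalg.norm(d),np.degrees(np.arctan2(d[1],d[0])))
a,b=f(356,332,.098),f(348,303,.098);print(np.degrees(np.arctan2(*(b-a)[1::-1])))
a,b=f(391,322,.098),f(382,294,.098);print(np.degrees(np.arctan2(*(b-a)[1::-1])))
w=cv2.imread('pics/w4.png');c=w[193:233,303:343];cv2.imwrite('pics/w4k.png',cv2.resize(c,None,fx=14,fy=14,interpolation=cv2.INTER_CUBIC))
"
```

```text
spindle top [ 0.58459147 -0.04925432  0.135     ]
collar [ 0.58303196 -0.04911801  0.091     ] 0.08297689758103599
key [ 0.5717 -0.0526  0.098 ] 0.013360650835829123 -165.56314880479482
key [ 0.5724 -0.0553  0.098 ] 0.013576758170865452 -153.43255242040092
key [ 0.5709 -0.0497  0.098 ] 0.013747245085681705 -178.248318403775
key [ 0.5717 -0.0526  0.098 ] 0.011895774412633153 -163.05383529078614
key [ 0.5724 -0.0553  0.098 ] 0.012270274999167769 -149.6034573830495
key [ 0.5709 -0.0497  0.098 ] 0.012194014746837714 -177.38408862479196
-163.18845691583428
-160.6144570012959
```

View pics/w4k.png

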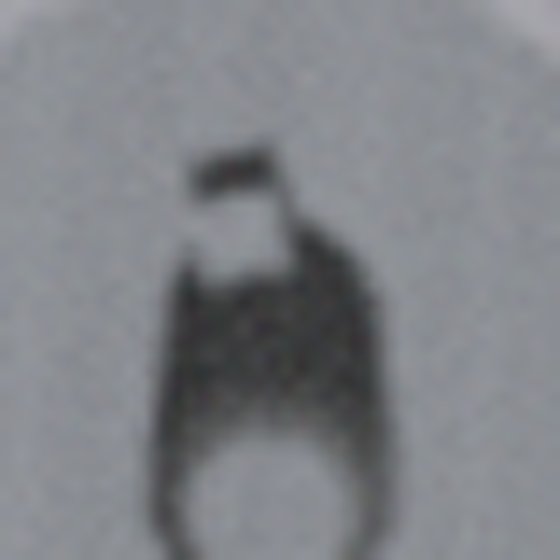

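{"fn": "arm_command", "kwargs": {
  "moves": [
    [-0.02, 0, 0.01, 0, 0, 0, 0],
    [-0.04, 0, 0.02, 0, 0, 0, 0],
    [-0.045, 0, 0.022, 0, 0, 0, 0],
    [-0.045, 0, 0.022, 0, 0, 0, 0],
    [-0.045, 0.01, 0.022, 0, 0, 0, 0],
    [-0.03, 0.03, 0.0147, 0, 0, 0, 0],
    [-0.014, 0.04, 0.007, 0, 0, 0, 0],
    [0, 0, 0, 0, 0, 0, 0],
    [0, 0, 0, 0, 0, 0, 0]
  ]
}}

```text
time_s: 13.65
eef_pos: [0.4725, -0.2908, 0.2013]
tcp_rot: [-1.195, -1.234, 1.233]
ft_force: [0.1, 0.1, 0.4]
gripper_width: 0.0929
```

```bash
python3 -c "
from h import *
s=st()
w=snapshot('wrist')[:,:,::-1];cv2.imwrite('pics/w5.png',w)
u,v=map(int,proj('wrist',[.472,-.292,.05],s)); crop(w,u-70,v-60,u+70,v+60,5.5,'w5c.png'); print(u,v)"
```

```text
t 13.65 p [ 0.4725 -0.2908  0.2013] yaw 91.87 down [ 0.001 -0.001 -1.   ] F [0.1 0.1 0.4] T [-0.01 -0.05 -0.  ] w 0.0929 q [-0.6  -0.14  1.73  0.    1.56 -2.2 ]
323 224
```

View pics/w5c.png

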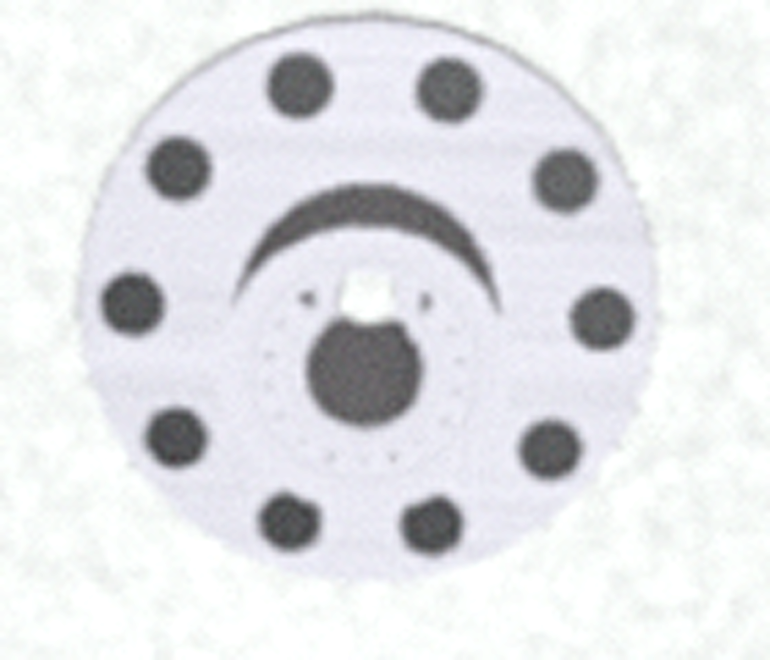

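The keyway is at (367,270) and the bore centre at (364,370) in the crop. The disc holes also look symmetric about the keyway.

```bash
python3 -c "
from h import *
s=telemetry.observe()
w=cv2.imread('pics/w5.png')
f=lambda u,v,z:onz('wrist',253+u/5.5,164+v/5.5,z,s)
b=f(364,370,.07);k=f(367,269,.07);d=k-b;print('bore',b,np.linalg.norm(d),np.degrees(np.arctan2(d[1],d[0])))
g=cv2.cvtColor(w,cv2.COLOR_BGR2GRAY)[164:284,253:393]
n,l,stt,c=cv2.connectedComponentsWithStats((g<90).astype(np.uint8))
H=np.array([f(*(cc*5.5+2.5),.03) for cc,a in zip(c[1:],stt[1:,4]) if 60<a<180]);print(len(H),stt[1:,4])
m=H.mean(0);print('disc',m,np.linalg.norm(H-m,axis=1).round(4))
a=np.degrees(np.arctan2(H[:,1]-m[1],H[:,0]-m[0]));print('between-hole phase',np.sort(((a+18)%36).round(1)))
delta([b[0],b[1],.038])
"
```

```text
bore [ 0.47348826 -0.29545983  0.07      ] 0.015509451826413709 -179.89638092166433
10 [ 92  90  91  85 233  88  83 296  81  78  77  77]
disc [ 0.4738589  -0.29543755  0.03      ] [0.0399 0.04   0.04   0.04   0.0399 0.04   0.0401 0.04   0.0402 0.04  ]
between-hole phase [ 0.   0.   0.   0.   0.1  0.1  0.2  0.2  0.2 35.9]
t 13.7 p [ 0.4728 -0.2908  0.2017] yaw 91.89 down [ 0.002 -0.001 -1.   ] F [ 0.2 -0.   0.5] T [0.03 0.02 0.02] w 0.0929 q [-0.6  -0.14  1.73  0.    1.56 -2.2 ]
tool delta [-0.0045  0.1637 -0.0002]
```

Hole radius is 40.0 mm on every hole, and the keyway points to 180.0° by both measures. The key is at about -163 to -165°, so the head must turn about +16°. Grasping it now.

{"fn": "arm_command", "kwargs": {
  "moves": [
    [-0.0047, 0.03, -0.0008, 0, 0, 0, 0],
    [0, 0.04, 0, 0, 0, 0, 0],
    [0, 0.04, 0, 0, 0, 0, 0],
    [0, 0.03, 0, 0, 0, 0, 0],
    [0, 0.024, 0, 0, 0, 0, 0.2],
    [0, 0, 0, 0, 0, 0, 1],
    [0, 0, 0, 0, 0, 0, 1],
    [0, 0, 0, 0, 0, 0, 1],
    [0, 0, 0, 0, 0, 0, 1],
    [0, 0, 0, 0, 0, 0, 1],
    [0, 0, 0, 0, 0, 0, 1],
    [0, 0, 0, 0, 0, 0, 1]
  ]
}}

```text
time_s: 15.2
eef_pos: [0.4734, -0.2958, 0.0362]
tcp_rot: [-1.194, -1.233, 1.233]
ft_force: [-0.3, 3.4, 6.3]
gripper_width: 0.0438
```

```bash
python3 -c "
from h import *
s=st()"
```

```text
t 15.2 p [ 0.4734 -0.2958  0.0362] yaw 91.85 down [ 0.001 -0.    -1.   ] F [-0.3  3.4  6.3] T [ 0.52  0.1  -0.  ] w 0.0438 q [-0.6  -0.03  1.89  0.    1.27 -2.21]
```

{"fn": "arm_command", "kwargs": {
  "moves": [
    [0, -0.01, 0, 0, 0, 0, 1],
    [0, -0.03, 0, 0, 0, 0, 1],
    [0, -0.04, 0, 0, 0, 0, 1],
    [0, -0.04, 0, 0, 0, 0, 1],
    [0, -0.04, 0, 0, 0, 0, 1],
    [0, -0.024, 0, 0, 0, 0, 1],
    [0.02, 0, -0.01, 0, 0, 0, 1],
    [0.035, 0, -0.017, 0, 0, 0, 1],
    [0.04, 0, -0.019, 0, 0, 0, 1],
    [0.04, 0, -0.019, 0, 0, 0, 1],
    [0.04, 0, -0.019, 0, 0, 0, 1],
    [0.035, 0, -0.017, 0, 0, 0, 1],
    [0.0234, 0, -0.011, 0, 0, 0, 1],
    [0.01, 0, -0.005, 0, 0, 0, 1],
    [0, 0, 0, 0, -0.14, 0, 1],
    [0, 0, 0, 0, -0.14, 0, 1],
    [0, 0, 0, 0, 0, 0, 1],
    [0, 0, 0, 0, 0, 0, 1]
  ]
}}

```text
time_s: 17.45
eef_pos: [0.5821, -0.0491, 0.2195]
tcp_rot: [-1.047, -1.433, 1.433]
ft_force: [-1.0, -0.1, -5.4]
gripper_width: 0.0431
```

```bash
python3 -c "
from h import *
s=st()
w=snapshot('wrist')[:,:,::-1];cv2.imwrite('pics/w6.png',w)
crop(w,190,120,450,310,3,'w6c.png')
crop(snapshot('scene')[:,:,::-1],220,120,400,280,4.4,'s6.png')
delta([.5825,-.0488,.181],107.9)"
```

```text
t 17.45 p [ 0.5821 -0.0491  0.2195] yaw 107.68 down [-0. -0. -1.] F [-1.  -0.1 -5.4] T [-0.01 -0.   -0.03] w 0.0431 q [-0.13 -0.08  1.64 -0.    1.58 -2.01]
t 17.55 p [ 0.5821 -0.049   0.2195] yaw 107.75 down [-0. -0. -1.] F [ 0.5 -0.4 -4.6] T [ 0.02  0.04 -0.02] w 0.0437 q [-0.13 -0.08  1.64 -0.    1.58 -2.01]
tool delta [ 0.      0.0385 -0.0004]
turn about y (rad) -0.0026
full rotvec [-0.0001 -0.0026 -0.    ]
```

View pics/w6c.png

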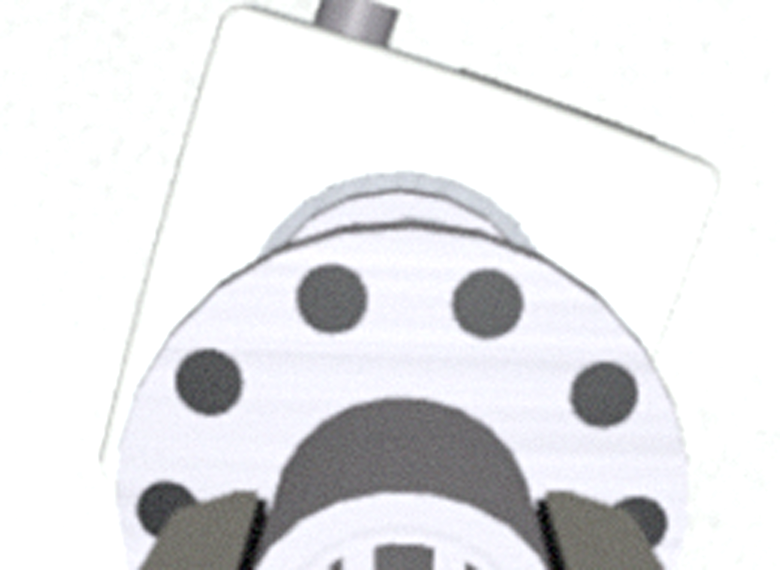

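View pics/s6.png

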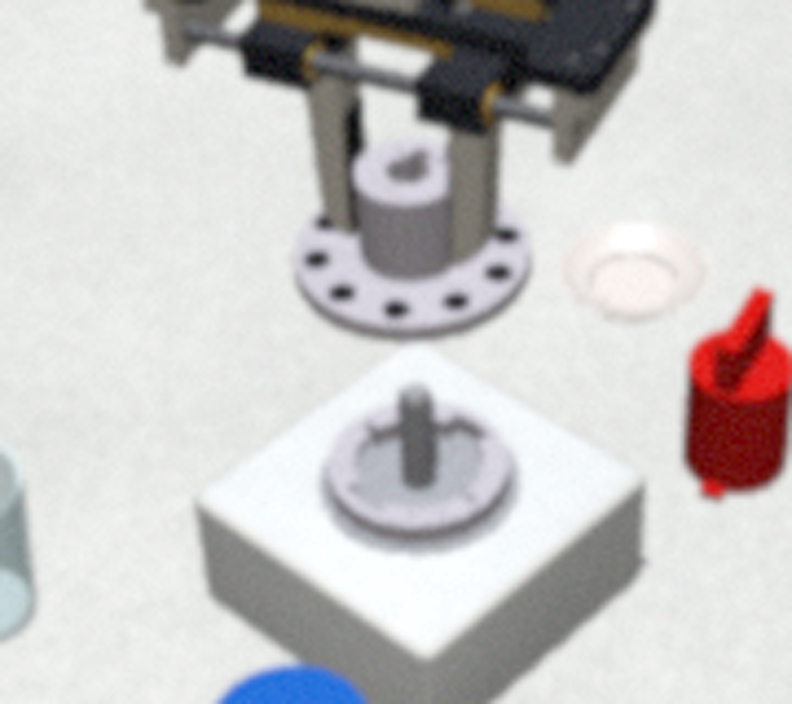

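The head is level above the spindle. Lowering to just above its tip, then in small steps.

{"fn": "arm_command", "kwargs": {
  "moves": [
    [0, 0.02, -0.0004, 0, 0, 0, 1],
    [0, 0.02, 0, 0, 0, 0, 1],
    [0, 0.008, 0, 0, 0, 0, 1],
    [0, 0.005, 0, 0, 0, 0, 1],
    [0, 0, 0, 0, 0, 0, 1]
  ]
}}

```text
time_s: 18.18
eef_pos: [0.5828, -0.0487, 0.1665]
tcp_rot: [-1.046, -1.436, 1.435]
ft_force: [1.9, -1.6, -4.0]
gripper_width: 0.0437
```

```bash
python3 -c "
from h import *
s=st()"
```

```text
t 18.18 p [ 0.5828 -0.0487  0.1665] yaw 107.88 down [ 0.001 -0.    -1.   ] F [ 1.9 -1.6 -4. ] T [-0.15 -0.41 -0.02] w 0.0437 q [-0.13 -0.06  1.71 -0.    1.5  -2.01]
```

{"fn": "arm_command", "kwargs": {
  "moves": [
    [0, 0.005, 0, 0, 0, 0, 1],
    [0, 0.005, 0, 0, 0, 0, 1],
    [0, 0, 0, 0, 0, 0, 1]
  ]
}}

```text
time_s: 18.55
eef_pos: [0.5831, -0.0488, 0.1563]
tcp_rot: [-1.047, -1.436, 1.435]
ft_force: [7.0, -3.8, -7.2]
gripper_width: 0.0439
```

```bash
python3 -c "
from h import *
s=st()"
```

```text
t 18.55 p [ 0.5831 -0.0488  0.1563] yaw 107.88 down [ 0.001 -0.001 -1.   ] F [ 7.  -3.8 -7.2] T [-0.7  -1.53 -0.03] w 0.0439 q [-0.13 -0.06  1.72 -0.    1.48 -2.01]
```

The spindle pushes the head toward +x and -y, so I'll shift to relieve it and go on down.

{"fn": "arm_command", "kwargs": {
  "moves": [
    [-0.001, 0, -0.001, 0, 0, 0, 1],
    [0, 0.005, 0, 0, 0, 0, 1],
    [0, 0.005, 0, 0, 0, 0, 1],
    [0, 0, 0, 0, 0, 0, 1]
  ]
}}

```text
time_s: 19.05
eef_pos: [0.5836, -0.0492, 0.1457]
tcp_rot: [-1.044, -1.435, 1.436]
ft_force: [0.8, 0.5, -4.6]
gripper_width: 0.0434
```

```bash
python3 -c "
from h import *
s=st()"
```

```text
t 19.05 p [ 0.5836 -0.0492  0.1457] yaw 107.89 down [-0.001  0.    -1.   ] F [ 0.8  0.5 -4.6] T [ 0.05 -0.14  0.04] w 0.0434 q [-0.13 -0.05  1.73  0.    1.46 -2.01]
```

Free. Continuing to key level (TCP 0.134) and a little beyond.

{"fn": "arm_command", "kwargs": {
  "moves": [
    [0, 0.005, 0, 0, 0, 0, 1],
    [0, 0.004, 0, 0, 0, 0, 1],
    [0, 0.004, 0, 0, 0, 0, 1],
    [0, 0, 0, 0, 0, 0, 1]
  ]
}}

```text
time_s: 19.55
eef_pos: [0.5837, -0.0492, 0.133]
tcp_rot: [-1.044, -1.435, 1.436]
ft_force: [0.2, -0.6, -5.2]
gripper_width: 0.0436
```

```bash
python3 -c "
from h import *
s=st()"
```

```text
t 19.55 p [ 0.5837 -0.0492  0.133 ] yaw 107.89 down [-0.001  0.    -1.   ] F [ 0.2 -0.6 -5.2] T [ 0.06  0.03 -0.02] w 0.0436 q [-0.13 -0.04  1.74 -0.    1.44 -2.01]
```

{"fn": "arm_command", "kwargs": {
  "moves": [
    [0, 0.002, 0, 0, 0, 0, 1],
    [0, 0.002, 0, 0, 0, 0, 1],
    [0, 0, 0, 0, 0, 0, 1]
  ]
}}

```text
time_s: 19.92
eef_pos: [0.5838, -0.0492, 0.1293]
tcp_rot: [-1.045, -1.435, 1.435]
ft_force: [0.1, -0.5, -5.8]
gripper_width: 0.0432
```

```bash
python3 -c "
from h import *
s=st()"
```

```text
t 19.93 p [ 0.5838 -0.0492  0.1293] yaw 107.89 down [-0.  0. -1.] F [ 0.1 -0.5 -5.8] T [ 0.05 -0.02  0.01] w 0.0432 q [-0.13 -0.04  1.75 -0.    1.43 -2.01]
```

It is 5 mm below the key top with no resistance, so the keyway is over the key. Continuing down.

{"fn": "arm_command", "kwargs": {
  "moves": [
    [0, 0.004, 0, 0, 0, 0, 1],
    [0, 0.004, 0, 0, 0, 0, 1],
    [0, 0.003, 0, 0, 0, 0, 1],
    [0, 0, 0, 0, 0, 0, 1]
  ]
}}

```text
time_s: 20.42
eef_pos: [0.5837, -0.0492, 0.1181]
tcp_rot: [-1.044, -1.435, 1.436]
ft_force: [-0.7, 0.3, -4.8]
gripper_width: 0.0438
```

{"fn": "arm_command", "kwargs": {
  "moves": [
    [0, 0.0015, 0, 0, 0, 0, 1],
    [0, 0.001, 0, 0, 0, 0, 1],
    [0, 0, 0, 0, 0, 0, 1]
  ]
}}

```text
time_s: 20.8
eef_pos: [0.584, -0.0492, 0.1162]
tcp_rot: [-1.045, -1.436, 1.435]
ft_force: [-0.4, 0.5, -1.7]
gripper_width: 0.0439
```

```bash
python3 -c "
from h import *
s=st()"
```

```text
t 20.8 p [ 0.584  -0.0492  0.1162] yaw 107.89 down [ 0. -0. -1.] F [-0.4  0.5 -1.7] T [ 0.11  0.1  -0.02] w 0.0439 q [-0.13 -0.03  1.76  0.    1.41 -2.01]
```

Home (TCP 0.1162 as predicted). I'll give a slight press, then release and lift.

{"fn": "arm_command", "kwargs": {
  "moves": [
    [0, 0.001, 0, 0, 0, 0, 1],
    [0, 0, 0, 0, 0, 0, 1]
  ]
}}

```text
time_s: 21.05
eef_pos: [0.5841, -0.0492, 0.1162]
tcp_rot: [-1.046, -1.436, 1.435]
ft_force: [-4.6, 1.3, 7.6]
gripper_width: 0.044
```

{"fn": "arm_command", "kwargs": {
  "moves": [
    [0, -0.0008, 0, 0, 0, 0, 0.3],
    [0, 0, 0, 0, 0, 0, 0.1],
    [0, 0, 0, 0, 0, 0, 0],
    [0, 0, 0, 0, 0, 0, 0],
    [0, 0, 0, 0, 0, 0, 0],
    [0, 0, 0, 0, 0, 0, 0],
    [0, -0.01, 0, 0, 0, 0, 0],
    [0, -0.02, 0, 0, 0, 0, 0],
    [0, -0.03, 0, 0, 0, 0, 0],
    [0, -0.04, 0, 0, 0, 0, 0],
    [0, -0.04, 0, 0, 0, 0, 0],
    [0, -0.03, 0, 0, 0, 0, 0],
    [0, 0, 0.04, 0, 0, 0, 0],
    [0, 0, 0.05, 0, 0, 0, 0],
    [0, 0, 0.04, 0, 0, 0, 0],
    [0, 0, 0, 0, 0, 0, 0],
    [0, 0, 0, 0, 0, 0, 0]
  ]
}}

```text
time_s: 23.18
eef_pos: [0.4604, -0.0891, 0.287]
tcp_rot: [-1.047, -1.436, 1.435]
ft_force: [0.7, 0.3, -0.0]
gripper_width: 0.0928
```

```bash
python3 -c "
from h import *
s=st()
for n in ('scene','wrist','top'): cv2.imwrite('pics/%s7.png'%n,snapshot(n)[:,:,::-1])
w=cv2.imread('pics/scene7.png');crop(w,200,120,420,300,3.6,'s7c.png')
u,v=map(int,proj('wrist',[.5838,-.0492,.11],s));print(u,v)"
```

```text
t 23.18 p [ 0.4604 -0.0891  0.287 ] yaw 107.88 down [ 0.002 -0.    -1.   ] F [ 0.7  0.3 -0. ] T [0.13 0.02 0.  ] w 0.0928 q [-0.25 -0.35  1.76  0.    1.73 -2.13]
324 338
```

View pics/s7c.png

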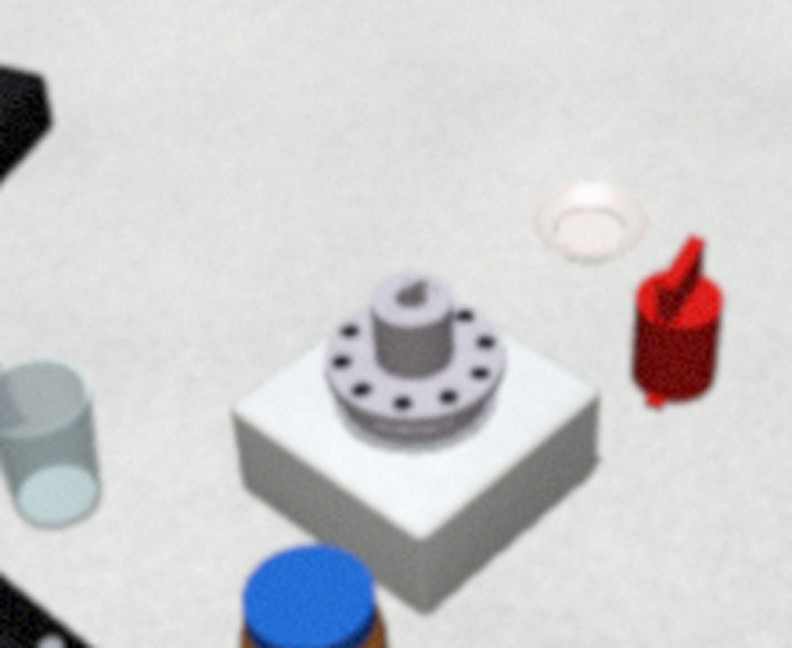

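View pics/wrist7.png

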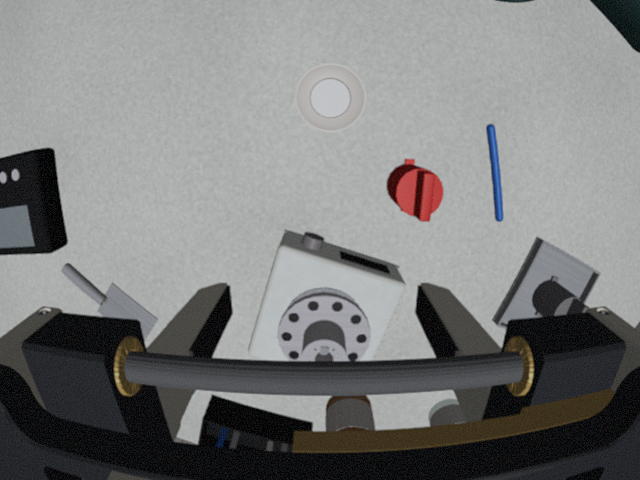

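View pics/scene7.png

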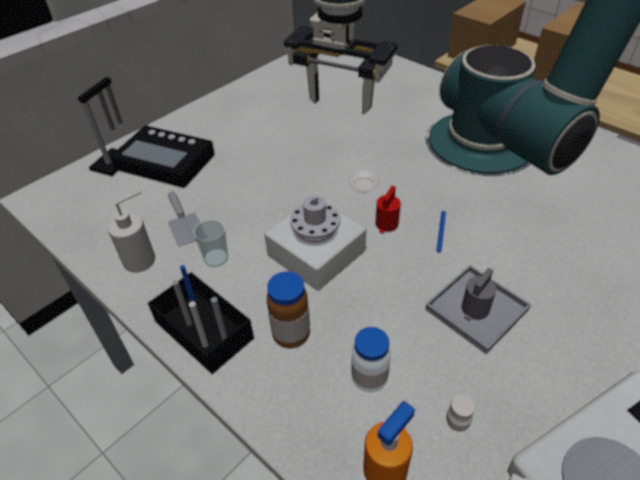

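The scene view shows the head low over the collar at (315,218), the guard upright in the tray at (478,300), and the jar, beaker and bottle standing. I'll do one last height check and then hand in.

```bash
python3 -c "
from h import *
for z in (.15,.168): print('hub top predicted px at',z,np.round(proj('scene',[.584,-.0492,z]),1),'seen (314.4,202.8)')
for z in (.08,.135): print(np.round(onz('scene',314.4,202.8,z+.07),4))
from cell import hand_in
print(hand_in())"
```

```text
hub top predicted px at 0.15 [313.2 202. ] seen (314.4,202.8)
hub top predicted px at 0.168 [312.8 194.9] seen (314.4,202.8)
[ 0.5841 -0.0459  0.15  ]
[ 0.6279 -0.0021  0.205 ]
the job is handed in; nothing more can be done
None
```

The job is finished and handed in at about 23 s of the 72 s allowed. The interface reports no verdict.

- **Guard:** I turned it anticlockwise about 42° until it met the stop and lifted it off. It stands upright near the middle of the steel tray, released. I felt it touch the tray floor before letting go.
- **Tube head:** I gripped it by the hub, turned it 16° to match the key direction I had measured, and lowered it onto the spindle. It went past the key top without resistance and stopped at the expected height.
- **Last checks:** The final scene picture puts the hub top at row 202.8. A fully seated head should show at 202.0 and one resting on the key at 194.9, so it is home. The jar, beaker and amber bottle are standing, and the open gripper is clear of everything.
- **Disagreements:** My first estimate of the spindle axis was about 1–1.5 mm off. It showed as a side force of about 8 N while fitting, and I corrected it. The camera estimates also differed from each other by a few millimetres. No check failed.

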